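# Refit the missing hob knob and hold it pressed in

## Robot

A 6-joint arm with a two-finger parallel gripper is mounted at the origin on a cart in front of the work surface, level with it; the furniture and walls round the work are solid. World frame = base frame: x ahead of the robot, y to its left, z up, the work surface at z = 0. Lengths are in m, angles in rad, forces in N, time in s.
With the tool pointing down it reaches from about 0.425 to 0.95 m from the base axis. Payload 14.7 kg.
Tool frame: the origin (TCP) lies midway between the tips of the shut fingers; the grasp point (between the pads) lies 19 mm behind it (grip_point_offset is the distance from the TCP to the grasp point, in m); z points along the fingers, y is the line along which they close (so a half turn about z gives the same grasp; the last joint's range is limited). The gripper opens to 85 mm and grips with 20 to 120 N. Pads are 22 mm wide; open, the fingers measure 114 mm over their backs; the gripper's body (76 mm by 85 mm) begins 54 mm behind the grasp point. The pads swing forward as they close: fully open they stand 13 mm farther back than shut.
Start: joints at [1.257, 0.48, 1.596, -0, 1.065, -0.047], TCP at [0.171, 0.627, 0.231] pointing down, gripper open.
Joint ranges: [-2.75, 2.75], [-0.82, 2.05], [0.23, 2.67], [-1.56, 4.7], [0.09, 2.69], [-2.92, 2.92]. Speed limits (rad/s): [1.89, 1.89, 2.39, 3.01, 3.01, 3.01].

## Interface

Orientations are given as a unit quaternion [w, x, y, z].
In Python, from plant import state, camera, finish_job, grip_point_offset gives the robot as it stands.
- The arm moves only by the tool carry_out, never from a script. Its argument "series" is a list of rows, each an object of numbers: "wx", "wy", "wz": the turn, a rotation vector about the tool's x, y, z in rad; "x", "y", "z": the shift along the tool's x, y, z in m; "gripper": the finger opening in m, from 0 to 0.0854. In form: [{"wx": .., "wy": .., "wz": .., "x": .., "y": .., "z": .., "gripper": ..}, ...]. A call has 1 to 10 rows; each row shifts and turns the commanded pose from where the row before left it, along the tool's axes as they then stand; what a row does not reach is not made up. A row lasts 1/12 s, in which the tool goes at most 41.7 mm and 7.16 degrees, less where a joint would pass 70% of its speed; a pose out of reach is approached as far as the arm can. A call with a gripper value outside its range is refused whole. The fingers move at their own pace and stop on an object; the grip force is fixed at half the most. Time passes only in rows, so rows that do not move let the fingers close. It gives the time, the measured TCP pose, the force, the opening and the grip force at its end, in the units of the state.
- state(): the state, without advancing time (a new reading comes with each control period).
- camera(name): name is "scene" or "top" or "wrist"; returns a dict with "pixels" (480x640x3 uint8, red, green, blue), "camera_matrix" (3x3 intrinsics, pixels), "rvec" (rotation vector, rad) and "tvec" (3), from world to camera coordinates, as OpenCV has them. Camera axes: x right, y down, z forward; pixel columns grow to the right and rows downward; lengths in m; the calibration is good to about 2 mm. A picture is of the moment at which its call begins. There is no depth.
- finish_job(): hands the job in; it is judged then, once.
The state is a dict: "time": time; "joint_positions": joint angles; "qd": joint speeds; "tau": joint torques, N m; "position": TCP position; "tcp_rot": TCP orientation; "ft_force": force on the tool from outside, world axes, zero at the start; "ft_torque": the same for the moment, N m; "width": finger opening in m; "finger_force": force on a finger pad.
Only numpy, scipy, OpenCV 4.12 (cv2) and the standard library are available. Lean on these libraries where they do the work, as an engineer would, in place of code of your own. Each camera call takes 0.05 s, during which the arm holds its last target. There are 200 camera calls.

## Task

One of the three control knobs has come off the small gas hob. Take the spare knob that stands on the worktop, turn it so that its pointer looks the same way as the flat of the bare D-shaped shaft, push it fully home on that shaft, and then press it down to the stop of the sprung shaft, as for lighting a burner, and keep it pressed: finish with the gripper still on the knob, holding it pressed. Do not press the two fitted knobs or move the other things on the worktop.

Things in the scene. Friction and masses are not known exactly. Their poses are not given: they have to be found in the camera images.
- knob: Spare black knob, loose, upright in front of the hob, 40 mm high. Round skirt 44 mm wide, 31 at 18 mm height; above it a grip bar, flat sides 13 mm apart, 43 mm long, up to 40 mm. One end tapers to a pointer with a white line. Origin: centre of underside; x to the pointer, z up. Below, a D bore 16 mm deep: radius 7 mm, flat 4 mm from the axis on the pointer side (1 mm clear all round, 0.2 rad).
- knob_pointer (a point): Tip of the spare knob's pointer nose, at its top edge: 23.5 mm along the knob's x from its axis, 40 mm above its underside. Axes as the knob's.
- stem_top (a point): Centre of the top of the bare aluminium shaft (the only control without a knob: left, middle or right). D-shaped, 12 mm wide, flat 3 mm from the axis; x points out through the flat, z up. Top 2 mm chamfered. 24 mm above the hob's top, in a rubber collar 30 mm wide, 3 mm high. It does not turn. Knob fully home: its origin is 16 mm below this point.
- stem (a joint): How far the bare shaft is pressed down, m: 0 at rest, 0.006 at its stop. Spring: 4 N to start, 8 N at the stop; it comes back when let go. At the stop the knob's skirt is still 2 mm clear of the hob.
- hob: Steel gas hob fixed on the worktop: 240 mm deep (x), 360 wide (y), flat top at 50 mm; three burners in its rear part, pan supports up to 75 mm high. Origin: centre of underside; x to the back. The three controls stand in a row along the front: 80 mm before the centre, at y -85, 0 and +85 mm.
- fitted_a (a joint): How far one fitted knob is pressed down, m: 0 at rest, 0.006 at its stop; spring 4 to 8 N.
- fitted_b (a joint): The same for the other fitted knob.
- fitted_a_top (a point): Centre of the top of one fitted knob, 48 mm above the hob's top; the knob looks like the spare; x towards its pointer.
- fitted_b_top (a point): The same for the other fitted knob.
- bottle_stopper: Bystander: bottle stopper, 34 mm across, 43 mm high, loose on the worktop near the spare knob. Origin: centre of the underside.
- egg_cup: Bystander: white egg cup, 49 mm across, 52 mm high, loose on the worktop near the spare knob. Origin: centre of the underside.
Not all that is in view belongs to the job. What is shaped like the knob but orange or yellow is not meant.

How it is judged:
By the outcome, as a careful person would: the job done as asked, in the order asked, and still so for the second after the job is handed in, while the arm keeps its last pose, push and grip.
It also fails if it takes over 35 s, if anything falls off the work surface, if the arm or the gripper's body presses on something with over 40 N, if the wrist force passes 120 N, or if a joint passes its speed limit or range.

## Working session

There is one attempt and no reset: what is moved stays moved. The work goes in short steps, Python scripts to look and compute and a tool call to move; the robot and the scene stay as the last step left them, time stands still between calls to the robot, and variables do not carry over. Pictures are saved under pics/ and viewed, at most 10 in all, crops included, and the job is handed in when it is done.

Besides the shell and the picture viewer there is one more tool, called as a command line: name --argument value ..., lists and objects as JSON in quotes. carry_out: Moves the arm, as the interface text tells. Its arguments: {"type":"object","properties":{"series":{"type":"array"}},"required":["series"]}

```bash
mkdir -p pics; cat > h.py <<'E'
import numpy as np, cv2
from plant import state, camera, finish_job, grip_point_offset
def ray(c,u,v):
    R=cv2.Rodrigues(np.array(c["rvec"],float))[0]; t=np.array(c["tvec"],float).ravel()
    d=R.T@np.linalg.inv(np.array(c["camera_matrix"]))@np.array([u,v,1.]); return -R.T@t,d
def onz(c,u,v,z):
    o,d=ray(c,u,v); return o+d*(z-o[2])/d[2]
def proj(c,P):
    return cv2.projectPoints(np.array(P,float).reshape(-1,3),np.array(c["rvec"],float),np.array(c["tvec"],float),np.array(c["camera_matrix"]),None)[0].reshape(-1,2)
def save(c,n): cv2.imwrite("pics/"+n,c["pixels"][:,:,::-1])
E
python3 - <<'E'
from h import *
import pickle
C={n:camera(n) for n in("scene","top")}
pickle.dump(C,open("c0.pkl","wb"))
for n in C: save(C[n],n+"0.png"); print(n,ray(C[n],320,240))
print(state()["tcp_rot"],state()["position"],grip_point_offset)
E
```

```text
scene (array([0.29184476, 0.51749283, 1.01279567]), array([ 0.26201605, -0.46701579, -0.84453881]))
top (array([0.32626945, 0.01660891, 1.21188406]), array([ 0.20759047, -0.0254304 , -0.97800561]))
[-1.02484335e-04  1.33000820e-01  9.91115762e-01 -5.62958877e-04] [0.17122211 0.62662882 0.23071362] 0.0187
```

View pics/scene0.png

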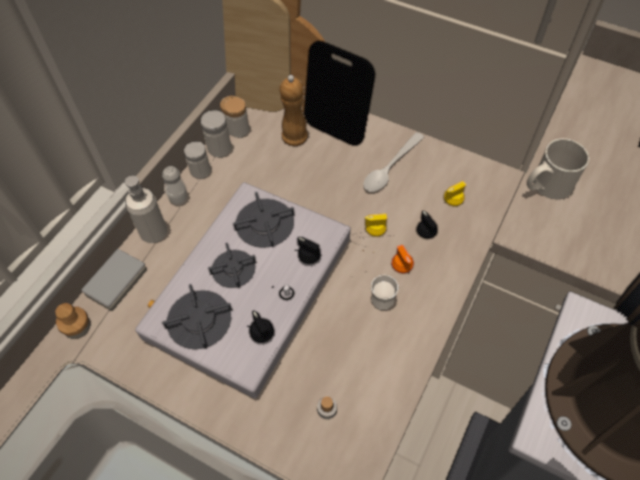

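View pics/top0.png

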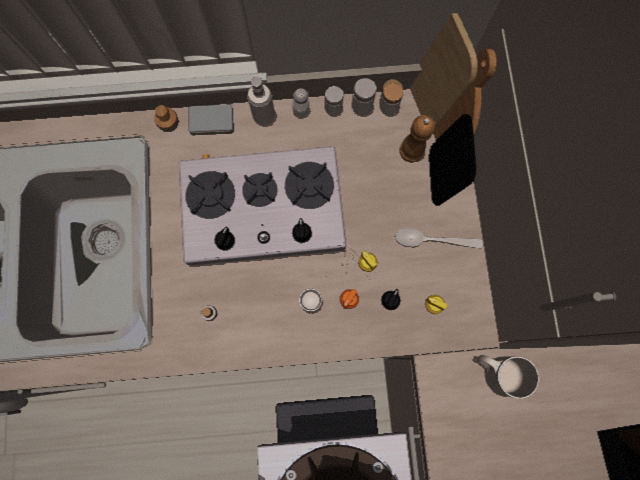

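The scene view shows the bare shaft in the middle of the control row, at scene (286,293) and top (264,238). What could be taken for the spare (top-view pixels): black loose knob (391,299), fitted black knobs (225,238) and (302,231), orange (349,298), yellow (368,261) and (436,304). I choose the loose black one at (391,299), which is at (427,224) in the scene view.

```bash
python3 - <<'E'
from h import *
import pickle
C=pickle.load(open("c0.pkl","rb"))
def crop(n,u,v,r=25): return cv2.resize(C[n]["pixels"][v-r:v+r,u-r:u+r,::-1],(400,300 if 0 else 300),interpolation=cv2.INTER_CUBIC)
def crop(n,u,v,r=22): return cv2.resize(C[n]["pixels"][v-r:v+r,u-r:u+r,::-1],(300,300),interpolation=cv2.INTER_CUBIC)
cv2.imwrite("pics/crop0.png",np.vstack([np.hstack([crop("top",391,299),crop("top",264,238)]),np.hstack([crop("scene",427,224),crop("scene",286,293)])]))
for n,(u,v) in {"top":(391,299),"scene":(427,224)}.items():
    g=C[n]["pixels"].max(2)<60
    nl,l,s,ce=cv2.connectedComponentsWithStats(g.astype(np.uint8)); k=l[v,u]; print(n,s[k],ce[k],onz(C[n],*ce[k],0.018))
c=C["top"]; print("stem",onz(c,264,237.5,.074)); c=C["scene"]; print(onz(c,286.5,292,.074))
c=C["top"]
print("hob corners",[onz(c,u,v,.05).round(3) for u,v in((181,160),(336,148),(344,247),(184,262))])
E
```

```text
top [382 289  18  21 282] [390.4751773  299.87234043] [ 0.43151907 -0.15784161  0.018     ]
scene [417 214  20  24 337] [426.61127596 227.24035608] [ 0.43212302 -0.15410988  0.018     ]
stem [0.5836781  0.10725387 0.074     ]
[0.58407806 0.11797533 0.074     ]
hob corners [array([0.786, 0.286, 0.05 ]), array([ 0.785, -0.069,  0.05 ]), array([ 0.553, -0.065,  0.05 ]), array([0.549, 0.287, 0.05 ])]
```

View pics/crop0.png

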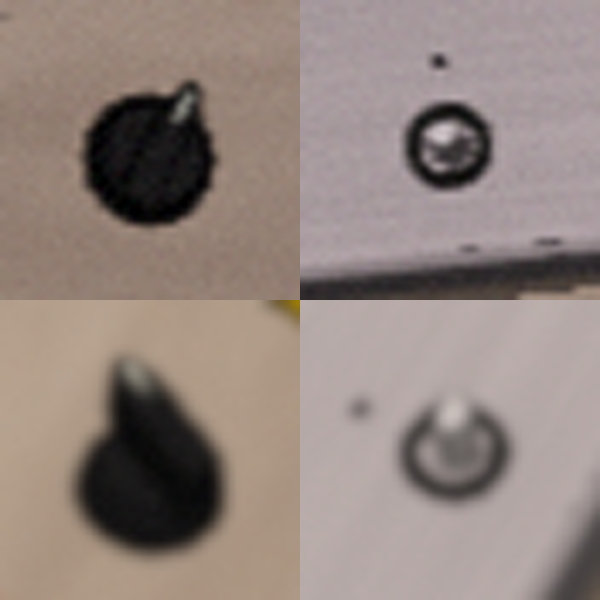

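The crop confirms the black spare with its pointer towards the back right, at top (397,290). The shaft's flat is too small to read here, so I will look from close by.

```bash
python3 - <<'E'
from h import *
import pickle
C=pickle.load(open("c0.pkl","rb")); c=C["top"]
b=onz(c,390.7,300.5,.006);p=onz(c,397.5,289.3,.04);print("knob",b,p,p-b,np.degrees(np.arctan2(*(p-b)[1::-1])),np.linalg.norm((p-b)[:2]))
for u,v in((349,298),(311,301),(209,313)): print(onz(c,u,v,.03))
for u,v in((225,240),(302,232)): print("fit",onz(c,u,v,.08))
print("stem scene",onz(C["scene"],286.7,287.4,.074), "top",onz(c,263.5,236,.074))
w=camera("wrist"); s=state(); from scipy.spatial.transform import Rotation as Ro
R=Ro.from_quat(np.r_[s["tcp_rot"][1:],s["tcp_rot"][0]]).as_matrix()
o,d=ray(w,320,240); print("wrist in tool",R.T@(o-s["position"]),R.T@d, w["camera_matrix"])
print(R.round(3))
for P in [(.585,.11,.231),(.56,.11,.231),(.432,-.156,.231)]: print(P,R.T@(np.array(P)-s["position"]))
E
```

```text
knob [ 0.43114505 -0.15993292  0.006     ] [ 0.45111862 -0.17253429  0.04      ] [ 0.01997358 -0.01260137  0.034     ] -32.24791660098802 0.02361648517862305
[ 0.44226371 -0.06607734  0.03      ]
[0.44282331 0.01742069 0.03      ]
[0.43576766 0.24112754 0.03      ]
fit [0.58401244 0.19072819 0.08      ]
fit [0.58741924 0.02431193 0.08      ]
stem scene [0.58820288 0.11009673 0.074     ] top [0.58708876 0.10811803 0.074     ]
wrist in tool [ 0.08451819 -0.00021591 -0.14270242] [-0.33064395 -0.00364171  0.94375658] [[401.749929     0.         321.18491368]
 [  0.         401.749929   238.97777059]
 [  0.           0.           1.        ]]
[[-0.965  0.264 -0.   ]
 [ 0.264  0.965 -0.001]
 [ 0.    -0.001 -1.   ]]
(0.585, 0.11, 0.231) [-5.35337528e-01 -3.89351203e-01  1.44668179e-04]
(0.56, 0.11, 0.231) [-5.11222145e-01 -3.95942732e-01  1.52350837e-04]
(0.432, -0.156, 0.231) [-4.57885299e-01 -6.86278930e-01  4.23131283e-04]
```

carry_out --series '[{"x": -0.03,"y": -0.022,"gripper": 0.085},{"x": -0.03,"y": -0.022,"gripper": 0.085},{"x": -0.03,"y": -0.022,"gripper": 0.085},{"x": -0.03,"y": -0.022,"gripper": 0.085},{"x": -0.03,"y": -0.022,"gripper": 0.085},{"x": -0.03,"y": -0.022,"gripper": 0.085},{"x": -0.03,"y": -0.022,"gripper": 0.085},{"x": -0.03,"y": -0.022,"gripper": 0.085},{"x": -0.03,"y": -0.022,"gripper": 0.085}]'

```text
$.series[0]: bad value
```

carry_out --series '[{"x": -0.03,"y": -0.022,"gripper": 0.085},{"x": -0.03,"y": -0.022,"gripper": 0.085},{"x": -0.03,"y": -0.022,"gripper": 0.085},{"x": -0.03,"y": -0.022,"gripper": 0.085},{"x": -0.03,"y": -0.022,"gripper": 0.085},{"x": -0.03,"y": -0.022,"gripper": 0.085},{"x": -0.03,"y": -0.022,"gripper": 0.085},{"x": -0.03,"y": -0.022,"gripper": 0.085},{"gripper": 0.085}]'

```text
$.series[0]: bad value
```

```bash
python3 - <<'E'
from h import *
import pickle
w=camera("wrist"); pickle.dump(w,open("w1.pkl","wb")); 
P=proj(w,(.5875,.109,.074))[0]; print(P,state()["position"])
u,v=P.round().astype(int); r=60
cr=cv2.resize(w["pixels"][v-r:v+r,u-r:u+r,::-1],(600,600),interpolation=cv2.INTER_CUBIC); print(u-r,v-r)
cv2.imwrite("pics/w1.png",cr)
E
```

```text
[  1.11529404 642.4049231 ] [0.1712718  0.6267761  0.23089786]Traceback (most recent call last):
  File "<stdin>", line 6, in <module>
cv2.error: OpenCV(4.12.0) /io/opencv/modules/imgproc/src/resize.cpp:4208: error: (-215:Assertion failed) !ssize.empty() in function 'resize'
```

All keys may be required, so I will send them all.

carry_out --series '[{"wx": 0,"wy": 0,"wz": 0,"x": -0.03,"y": -0.022,"z": 0,"gripper": 0.085},{"wx": 0,"wy": 0,"wz": 0,"x": -0.03,"y": -0.022,"z": 0,"gripper": 0.085},{"wx": 0,"wy": 0,"wz": 0,"x": -0.03,"y": -0.022,"z": 0,"gripper": 0.085},{"wx": 0,"wy": 0,"wz": 0,"x": -0.03,"y": -0.022,"z": 0,"gripper": 0.085},{"wx": 0,"wy": 0,"wz": 0,"x": -0.03,"y": -0.022,"z": 0,"gripper": 0.085},{"wx": 0,"wy": 0,"wz": 0,"x": -0.03,"y": -0.022,"z": 0,"gripper": 0.085},{"wx": 0,"wy": 0,"wz": 0,"x": -0.03,"y": -0.022,"z": 0,"gripper": 0.085},{"wx": 0,"wy": 0,"wz": 0,"x": -0.03,"y": -0.022,"z": 0,"gripper": 0.085},{"wx": 0,"wy": 0,"wz": 0,"x": -0.03,"y": -0.022,"z": 0,"gripper": 0.085}]'

```text
time: 0.95
position: [0.3803, 0.3633, 0.2313]
tcp_rot: [0.0, 0.133, 0.991, 0.0]
ft_force: [1.2, 0.5, -0.1]
width: 0.0851
finger_force: 0.0
```

carry_out --series '[{"wx": 0,"wy": 0,"wz": 0,"x": -0.03,"y": -0.022,"z": 0,"gripper": 0.085},{"wx": 0,"wy": 0,"wz": 0,"x": -0.03,"y": -0.022,"z": 0,"gripper": 0.085},{"wx": 0,"wy": 0,"wz": 0,"x": -0.03,"y": -0.022,"z": 0,"gripper": 0.085},{"wx": 0,"wy": 0,"wz": 0,"x": -0.03,"y": -0.022,"z": 0,"gripper": 0.085},{"wx": 0,"wy": 0,"wz": 0,"x": -0.03,"y": -0.022,"z": 0,"gripper": 0.085},{"wx": 0,"wy": 0,"wz": 0,"x": -0.03,"y": -0.022,"z": 0,"gripper": 0.085},{"wx": 0,"wy": 0,"wz": 0,"x": -0.03,"y": -0.022,"z": 0,"gripper": 0.085},{"wx": 0,"wy": 0,"wz": 0,"x": -0.03,"y": -0.022,"z": 0,"gripper": 0.085},{"wx": 0,"wy": 0,"wz": 0,"x": 0,"y": 0,"z": 0,"gripper": 0.085}]'

```text
time: 1.7
position: [0.5684, 0.1272, 0.2313]
tcp_rot: [0.001, 0.135, 0.991, -0.0]
ft_force: [-0.4, -0.1, 0.8]
width: 0.0852
finger_force: 0.0
```

```bash
python3 - <<'E'
from h import *
import pickle
w=camera("wrist"); pickle.dump(w,open("w1.pkl","wb")); 
P=proj(w,(.5875,.109,.074))[0]; print(P,state()["position"])
u,v=P.round().astype(int); r=40
cr=cv2.resize(w["pixels"][v-r:v+r,u-r:u+r,::-1],(600,600),interpolation=cv2.INTER_CUBIC); print(u-r,v-r)
cv2.imwrite("pics/w1.png",cr)
E
```

```text
[306.06590497 242.66870181] [0.56647848 0.12909862 0.23102965]
266 203
```

View pics/w1.png

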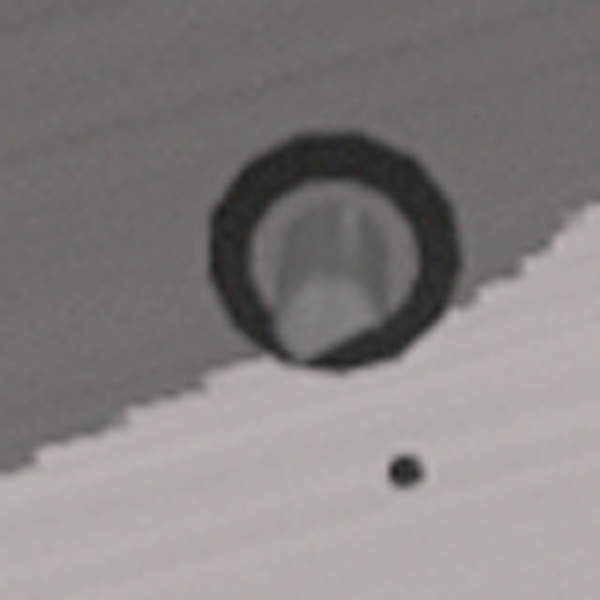

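carry_out --series '[{"wx": 0,"wy": 0,"wz": 0,"x": -0.012,"y": -0.006,"z": 0.03,"gripper": 0.085},{"wx": 0,"wy": 0,"wz": 0,"x": -0.012,"y": -0.006,"z": 0.03,"gripper": 0.085},{"wx": 0,"wy": 0,"wz": 0,"x": 0,"y": 0,"z": 0.03,"gripper": 0.085},{"wx": 0,"wy": 0,"wz": 0,"x": 0,"y": 0,"z": 0,"gripper": 0.085},{"wx": 0,"wy": 0,"wz": 0,"x": 0,"y": 0,"z": 0,"gripper": 0.085}]'

```text
time: 2.17
position: [0.5831, 0.1143, 0.1405]
tcp_rot: [-0.002, 0.133, 0.991, -0.0]
ft_force: [0.8, 0.7, 0.0]
width: 0.0853
finger_force: 0.0
```

```bash
python3 - <<'E'
from h import *
import pickle
w=camera("wrist"); pickle.dump(w,open("w2.pkl","wb")); 
P=proj(w,(.5875,.109,.074))[0]; print(P,state()["position"])
u,v=P.round().astype(int); r=30
cr=w["pixels"][v-r:v+r,u-r:u+r,::-1].astype(float); lo,hi=np.percentile(cr,[1,98])
cr=cv2.resize(np.clip((cr-lo)/(hi-lo)*255,0,255).astype(np.uint8),(600,600),interpolation=cv2.INTER_CUBIC); print(u-r,v-r)
cv2.imwrite("pics/w2.png",cr)
E
```

```text
[314.89678691 268.41101704] [0.58432168 0.1145201  0.14200483]
285 238
```

View pics/w2.png

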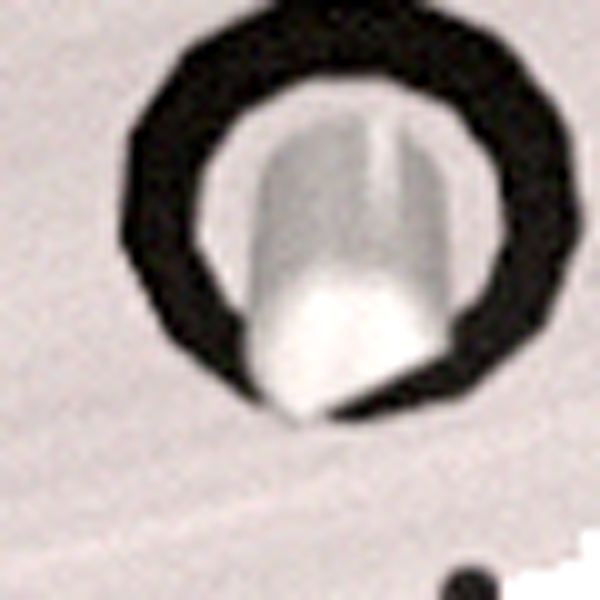

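The close view shows the flat as the edge from crop (305,422) to (448,345), facing lower right. The collar is centred near crop (350,195).

```bash
python3 - <<'E'
from h import *
import pickle
w=pickle.load(open("w2.pkl","rb"))
f=lambda x,y,z: onz(w,285+x/10,238+y/10,z)
a,b=f(312,418,.073),f(448,345,.073); d=b-a
n=np.array([-d[1],d[0]]); m=f(340,330,.073)
if n@((a+b)/2-m)[:2]<0:n=-n
print("chord",a,b,np.linalg.norm(d),"flat dir deg",np.degrees(np.arctan2(n[1],n[0])))
print("centre from chord",((a+b)/2)[:2]-.003*n/np.linalg.norm(n))
print("collar",f(350,195,.053),np.linalg.norm(f(122,195,.053)-f(578,195,.053)))
print("shaft sides",f(250,330,.072),f(450,330,.072))
# knob
T=np.array([.4313,-.158]); print(state()["tcp_rot"],state()["position"])
E
```

```text
chord [0.59493666 0.10768161 0.073     ] [0.59258578 0.11638938 0.073     ] 0.009019521414990642 flat dir deg 15.108229083016793
centre from chord [0.59086491 0.11125356]
collar [0.58986115 0.11125022 0.053     ] 0.028114574187322054
shaft sides [0.58912455 0.10560126 0.072     ] [0.59214256 0.11664535 0.072     ]
[-3.48613377e-04  1.32706743e-01  9.91155283e-01 -5.58373410e-05] [0.58432168 0.1145201  0.14200483]
```

carry_out --series '[{"wx": 0,"wy": 0,"wz": 0.099,"x": 0,"y": 0,"z": 0,"gripper": 0.06},{"wx": 0,"wy": 0,"wz": 0.099,"x": 0,"y": 0,"z": 0,"gripper": 0.06},{"wx": 0,"wy": 0,"wz": 0.099,"x": 0,"y": 0,"z": 0,"gripper": 0.06}]'

```text
time: 2.47
position: [0.5856, 0.1147, 0.1439]
tcp_rot: [0.001, 0.28, 0.96, 0.001]
ft_force: [-0.7, -0.3, -0.1]
width: 0.0599
finger_force: 0.0
```

carry_out --series '[{"wx": 0,"wy": 0,"wz": 0,"x": -0.0018,"y": -0.0347,"z": 0,"gripper": 0.06},{"wx": 0,"wy": 0,"wz": 0,"x": -0.0018,"y": -0.0347,"z": 0,"gripper": 0.06},{"wx": 0,"wy": 0,"wz": 0,"x": -0.0018,"y": -0.0347,"z": 0,"gripper": 0.06},{"wx": 0,"wy": 0,"wz": 0,"x": -0.0018,"y": -0.0347,"z": 0,"gripper": 0.06},{"wx": 0,"wy": 0,"wz": 0,"x": -0.0018,"y": -0.0347,"z": 0,"gripper": 0.06},{"wx": 0,"wy": 0,"wz": 0,"x": -0.0018,"y": -0.0347,"z": 0,"gripper": 0.06},{"wx": 0,"wy": 0,"wz": 0,"x": -0.0018,"y": -0.0347,"z": 0,"gripper": 0.06},{"wx": 0,"wy": 0,"wz": 0,"x": -0.0018,"y": -0.0347,"z": 0,"gripper": 0.06},{"wx": 0,"wy": 0,"wz": 0,"x": -0.0018,"y": -0.0347,"z": 0,"gripper": 0.06},{"wx": 0,"wy": 0,"wz": 0,"x": 0,"y": 0,"z": 0,"gripper": 0.06}]'

```text
time: 3.3
position: [0.4302, -0.1624, 0.1435]
tcp_rot: [0.001, 0.279, 0.96, -0.001]
ft_force: [1.2, 0.2, -0.5]
width: 0.0597
finger_force: 0.0
```

carry_out --series '[{"wx": 0,"wy": 0,"wz": 0,"x": 0,"y": 0,"z": 0,"gripper": 0.06},{"wx": 0,"wy": 0,"wz": 0,"x": 0,"y": 0,"z": 0,"gripper": 0.06}]'

```text
time: 3.47
position: [0.4326, -0.1588, 0.1428]
tcp_rot: [0.001, 0.278, 0.96, -0.0]
ft_force: [-0.0, 1.6, 0.3]
width: 0.0599
finger_force: 0.0
```

```bash
python3 - <<'E'
from h import *
import pickle
w=camera("wrist"); pickle.dump(w,open("w3.pkl","wb")); s=state(); print(s["position"],s["tcp_rot"],s["joint_positions"])
P=proj(w,(.4313,-.158,.03))[0]; print(P)
u,v=P.round().astype(int); r=60; u0,v0=max(u-r,0),max(v-r,0); print(u0,v0)
cr=w["pixels"][v0:v0+120,u0:u0+120,::-1].astype(float)
cr=cv2.resize(np.clip(cr*1.7,0,255).astype(np.uint8),(600,600),interpolation=cv2.INTER_CUBIC)
cv2.imwrite("pics/w3.png",cr)
E
```

```text
[ 0.43259394 -0.15831378  0.14249939] [ 1.10746077e-03  2.77916121e-01  9.60604705e-01 -7.11523708e-05] [-4.16776303e-01  3.46021043e-01  2.11005601e+00  2.49357406e-04
  6.83301718e-01 -1.42451730e+00]
[321.40885263 230.25496448]
261 170
```

View pics/w3.png

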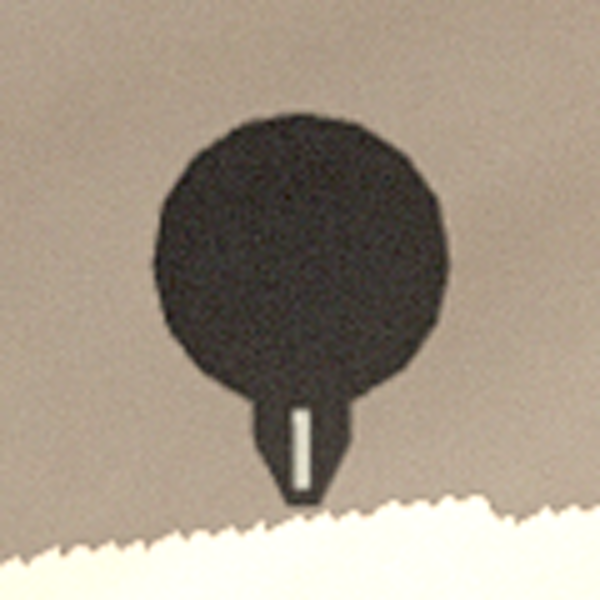

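The view shows the knob lined up with the tool: skirt centred at crop (302,258), pointer tip at (302,503), white line vertical.

```bash
python3 - <<'E'
from h import *
import pickle
from scipy.spatial.transform import Rotation as Ro
w=pickle.load(open("w3.pkl","rb")); s=state(); R=Ro.from_quat(np.r_[s["tcp_rot"][1:],s["tcp_rot"][0]]).as_matrix()
f=lambda x,y,z: onz(w,261+x/5,170+y/5,z)
b=f(302,258,.002); p=f(302,503,.04); print(b,p,np.linalg.norm((p-b)[:2]),np.degrees(np.arctan2(*(p-b)[1::-1])))
l1,l2=f(302,410,.04),f(302,488,.04); print("line deg",np.degrees(np.arctan2(*(l2-l1)[1::-1])),"width",np.linalg.norm(f(154,258,.004)-f(450,258,.004)))
c=(b+p)/2; e=(l2-l1)/np.linalg.norm(l2-l1); cp=p-.0235*e; print("centre from pointer",cp, "tool deltas",R.T@(b-s["position"]),R.T@(cp-s["position"]))
print(np.degrees(np.arctan2(R[1,0],R[0,0])),np.degrees(np.arctan2(R[1,1],R[0,1])))
E
```

```text
[ 0.43337036 -0.15928372  0.002     ] [ 0.45238709 -0.17139039  0.04      ] 0.022543458354083737 -32.48213842018491
line deg -32.37721373651011 width 0.04328400761263611
centre from pointer [ 0.43254038 -0.15880635  0.04      ] tool deltas [-0.00086987 -0.00047283  0.1405014 ] [ 4.42373632e-06 -4.94154654e-04  1.02499397e-01]
147.7282067084767 57.72826617016938
```

carry_out --series '[{"wx": 0,"wy": 0,"wz": 0,"x": 0,"y": -0.0005,"z": 0.035,"gripper": 0.06},{"wx": 0,"wy": 0,"wz": 0,"x": 0,"y": 0,"z": 0.035,"gripper": 0.06},{"wx": 0,"wy": 0,"wz": 0,"x": 0,"y": 0,"z": 0.03,"gripper": 0.06},{"wx": 0,"wy": 0,"wz": 0,"x": 0,"y": 0,"z": 0.014,"gripper": 0.06},{"wx": 0,"wy": 0,"wz": 0,"x": 0,"y": 0,"z": 0.006,"gripper": 0.06},{"wx": 0,"wy": 0,"wz": 0,"x": 0,"y": 0,"z": 0,"gripper": 0.06},{"wx": 0,"wy": 0,"wz": 0,"x": 0,"y": 0,"z": 0,"gripper": 0.06},{"wx": 0,"wy": 0,"wz": 0,"x": 0,"y": 0,"z": 0,"gripper": 0.06}]'

```text
time: 4.18
position: [0.4322, -0.1591, 0.0224]
tcp_rot: [0.001, 0.278, 0.961, -0.0]
ft_force: [0.5, 0.0, 0.0]
width: 0.0604
finger_force: 0.0
```

carry_out --series '[{"wx": 0,"wy": 0,"wz": 0,"x": 0,"y": 0,"z": 0,"gripper": 0.0},{"wx": 0,"wy": 0,"wz": 0,"x": 0,"y": 0,"z": 0,"gripper": 0.0},{"wx": 0,"wy": 0,"wz": 0,"x": 0,"y": 0,"z": 0,"gripper": 0.0},{"wx": 0,"wy": 0,"wz": 0,"x": 0,"y": 0,"z": 0,"gripper": 0.0},{"wx": 0,"wy": 0,"wz": 0,"x": 0,"y": 0,"z": 0,"gripper": 0.0},{"wx": 0,"wy": 0,"wz": 0,"x": 0,"y": 0,"z": 0,"gripper": 0.0},{"wx": 0,"wy": 0,"wz": 0,"x": 0,"y": 0,"z": 0,"gripper": 0.0}]'

```text
time: 4.77
position: [0.4315, -0.1594, 0.0218]
tcp_rot: [0.0, 0.278, 0.961, -0.0]
ft_force: [-1.7, 0.2, 13.8]
width: 0.0115
finger_force: 59.6
```

carry_out --series '[{"wx": 0,"wy": 0,"wz": 0,"x": 0,"y": 0,"z": -0.02,"gripper": 0.0},{"wx": 0,"wy": 0,"wz": 0,"x": 0,"y": 0,"z": -0.03,"gripper": 0.0},{"wx": 0,"wy": 0,"wz": 0,"x": 0,"y": 0,"z": -0.03,"gripper": 0.0},{"wx": 0,"wy": 0,"wz": 0,"x": 0,"y": 0,"z": -0.03,"gripper": 0.0},{"wx": 0,"wy": 0,"wz": 0,"x": 0,"y": 0,"z": 0,"gripper": 0.0}]'

```text
time: 5.18
position: [0.4334, -0.1602, 0.1359]
tcp_rot: [0.003, 0.278, 0.961, -0.0]
ft_force: [2.0, -1.2, -0.4]
width: 0.0111
finger_force: 59.1
```

carry_out --series '[{"wx": 0,"wy": 0,"wz": 0,"x": 0.001,"y": 0.0313,"z": 0,"gripper": 0.0},{"wx": 0,"wy": 0,"wz": 0,"x": 0.001,"y": 0.0313,"z": 0,"gripper": 0.0},{"wx": 0,"wy": 0,"wz": 0,"x": 0.001,"y": 0.0313,"z": 0,"gripper": 0.0},{"wx": 0,"wy": 0,"wz": 0,"x": 0.001,"y": 0.0313,"z": 0,"gripper": 0.0},{"wx": 0,"wy": 0,"wz": 0,"x": 0.001,"y": 0.0313,"z": 0,"gripper": 0.0},{"wx": 0,"wy": 0,"wz": 0,"x": 0.001,"y": 0.0313,"z": 0,"gripper": 0.0},{"wx": 0,"wy": 0,"wz": 0,"x": 0.001,"y": 0.0313,"z": 0,"gripper": 0.0},{"wx": 0,"wy": 0,"wz": 0,"x": 0.001,"y": 0.0313,"z": 0,"gripper": 0.0},{"wx": 0,"wy": 0,"wz": 0,"x": 0.001,"y": 0.0313,"z": 0,"gripper": 0.0},{"wx": 0,"wy": 0,"wz": 0,"x": 0.001,"y": 0.0313,"z": 0,"gripper": 0.0}]'

```text
time: 6.02
position: [0.5903, 0.1122, 0.1311]
tcp_rot: [-0.0, 0.278, 0.961, -0.0]
ft_force: [0.1, -0.9, -0.6]
width: 0.0113
finger_force: 59.0
```

carry_out --series '[{"wx": 0,"wy": 0,"wz": -0.1183,"x": 0,"y": 0,"z": 0,"gripper": 0.0},{"wx": 0,"wy": 0,"wz": -0.1183,"x": 0,"y": 0,"z": 0,"gripper": 0.0},{"wx": 0,"wy": 0,"wz": -0.1183,"x": 0,"y": 0,"z": 0,"gripper": 0.0},{"wx": 0,"wy": 0,"wz": -0.1183,"x": 0,"y": 0,"z": 0,"gripper": 0.0},{"wx": 0,"wy": 0,"wz": -0.1183,"x": 0,"y": 0,"z": 0,"gripper": 0.0},{"wx": 0,"wy": 0,"wz": -0.1183,"x": 0,"y": 0,"z": 0,"gripper": 0.0},{"wx": 0,"wy": 0,"wz": -0.1183,"x": 0,"y": 0,"z": 0,"gripper": 0.0},{"wx": 0,"wy": 0,"wz": 0,"x": 0,"y": 0,"z": 0,"gripper": 0.0},{"wx": 0,"wy": 0,"wz": 0,"x": 0,"y": 0,"z": 0,"gripper": 0.0},{"wx": 0,"wy": 0,"wz": 0,"x": 0,"y": 0,"z": 0,"gripper": 0.0}]'

```text
time: 6.85
position: [0.5899, 0.1107, 0.1311]
tcp_rot: [-0.0, -0.13, 0.992, -0.0]
ft_force: [-0.0, 0.4, -0.0]
width: 0.0114
finger_force: 59.1
```

```bash
python3 - <<'E'
from h import *
import pickle
from scipy.spatial.transform import Rotation as Ro
w=camera("wrist"); pickle.dump(w,open("w4.pkl","wb")); s=state(); print(s["position"],s["width"],s["ft_force"])
R=Ro.from_quat(np.r_[s["tcp_rot"][1:],s["tcp_rot"][0]]).as_matrix(); print(R.round(3),np.degrees(np.arctan2(R[1,1],R[0,1])))
print("target delta tool",R.T@(np.array([.5895,.111,0])-s["position"]))
c=camera("scene"); pickle.dump(c,open("s4.pkl","wb"))
u,v=286,290;a=cv2.resize(c["pixels"][v-45:v+45,u-45:u+45,::-1],(400,400),interpolation=cv2.INTER_CUBIC)
b=cv2.resize(w["pixels"][120:420,170:470,::-1],(400,400))
cv2.imwrite("pics/w4.png",np.hstack([a,b]))
E
```

```text
[0.58996128 0.11068902 0.13120455] 0.01169329227575046 [-0.64169106  0.11303686 -1.73036037]
[[-0.966 -0.258 -0.   ]
 [-0.258  0.966 -0.   ]
 [ 0.     0.    -1.   ]] 104.93384545068166
target delta tool [0.00034796 0.00041538 0.13120461]
```

View pics/w4.png

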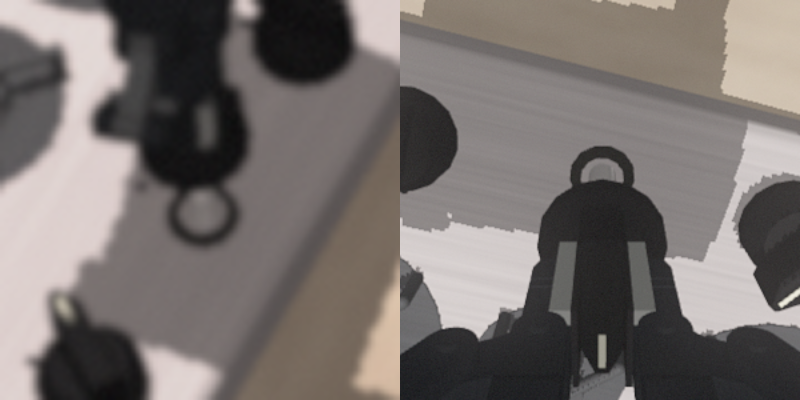

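The view shows the knob held straight, in line with the shaft: skirt centre about (321.5,302) and collar centre about (321.5,253.5) in wrist pixels. I will check the fore-aft offset using the same camera.

```bash
python3 - <<'E'
from h import *
import pickle
w=pickle.load(open("w4.pkl","rb"))
g=w["pixels"].max(2)
for col in(321,): print("col",g[215:270,col])
for v in(253,290,302): print(v,g[v,255:390:1])
print("knob",onz(w,321.5,302,.111),"collar",onz(w,321.5,253.5,.053))
E
```

```text
col [134 135 132 132 135 137 137 139 136 137 138 134 134 139 108  43  42  46
  49  45  49  51  46  72 121 139 137 130 124 121 118 122 121 121 121 122
 120 122 118  87  37  39  38  41  40  40  41  38  39  46  40  38  40  39
  37]
253 [140 137 138 138 138 138 137 137 136 136 133 135 135 134 135 136 134 135
 134 137 137 136 137 136 139 138 138 137 137 138 140 137 136 136 136 136
 134 137 136 137 135 133  99  43  47  48  49  46  47  40  89 135 139 139
 138 136 122 110 114 119 120 116 123 121 122 125 118 116 124 125 124 120
 117 123 127 126 117 137 136 136 136 134 102  40  48  46  40  43  44  39
  88 140 138 135 137 136 136 135 136 137 136 136 137 136 135 136 139 137
 140 136 138 137 137 137 137 135 136 137 138 137 138 139 134 136 136 137
 135 136 140 138 138 139 137 138 137]
290 [139 140 141 142 141 141 144 142 142 141 144 143 141 143 139 141 139 138
 139 130  69  44  48  54  48  49  44  53  44  46  49  41  49  47  46  47
  45  46  47  47  46  42  43  47  42  43  46  44  45  39  39  42  40  37
  39  42  38  38  38  37  34  37  37  40  36  42  38  30  32  39  35  32
  36  36  42  34  32  
[... 169 characters left out ...]
136 138 138 137 136 136 137
 137 139 138 139 140 141 142 139 142]
302 [209 209 210 211 209 209 211 210 211 210 210 210 208 208 208 207 210 196
  95  47  52  52  52  48  55  47  49  51  49  49  52  44  48  48  72 102
 103 103 102 105 101 101  98 103 100 101 100  84  37  38  39  44  44  40
  43  45  39  41  45  41  39  45  38  37  35  36  44  37  40  34  41  40
  37  34  37  35  38  36  40  43  41  41  34  36  34  64  97 101  99 100
  99 100 100 100 102  99 101 102  92  46  42  39  42  43  39  40  42  44
  45  36  47  44  46  43  53 103 140 138 138 136 136 137 137 137 140 138
 138 137 138 139 138 141 139 139 139]
knob [0.59215484 0.11105511 0.111     ] collar [0.59108352 0.1107804  0.053     ]
```

carry_out --series '[{"wx": 0,"wy": 0,"wz": 0,"x": 0.0008,"y": 0,"z": 0.02,"gripper": 0.0},{"wx": 0,"wy": 0,"wz": 0,"x": 0,"y": 0,"z": 0.012,"gripper": 0.0},{"wx": 0,"wy": 0,"wz": 0,"x": 0,"y": 0,"z": 0,"gripper": 0.0},{"wx": 0,"wy": 0,"wz": 0,"x": 0,"y": 0,"z": 0.002,"gripper": 0.0},{"wx": 0,"wy": 0,"wz": 0,"x": 0,"y": 0,"z": 0.002,"gripper": 0.0},{"wx": 0,"wy": 0,"wz": 0,"x": 0,"y": 0,"z": 0.001,"gripper": 0.0},{"wx": 0,"wy": 0,"wz": 0,"x": 0,"y": 0,"z": 0.001,"gripper": 0.0}]'

```text
time: 7.53
position: [0.5895, 0.1106, 0.0937]
tcp_rot: [0.0, -0.132, 0.991, -0.0]
ft_force: [0.1, 0.3, -0.9]
width: 0.0117
finger_force: 59.1
```

carry_out --series '[{"wx": 0,"wy": 0,"wz": 0,"x": 0,"y": 0,"z": 0.0015,"gripper": 0.0},{"wx": 0,"wy": 0,"wz": 0,"x": 0,"y": 0,"z": 0.0015,"gripper": 0.0},{"wx": 0,"wy": 0,"wz": 0,"x": 0,"y": 0,"z": 0,"gripper": 0.0}]'

```text
time: 7.78
position: [0.5892, 0.1105, 0.0902]
tcp_rot: [-0.0, -0.132, 0.991, -0.0]
ft_force: [0.4, 0.1, -1.1]
width: 0.0113
finger_force: 59.1
```

carry_out --series '[{"wx": 0,"wy": 0,"wz": 0,"x": 0,"y": 0,"z": 0.002,"gripper": 0.0},{"wx": 0,"wy": 0,"wz": 0,"x": 0,"y": 0,"z": 0.002,"gripper": 0.0},{"wx": 0,"wy": 0,"wz": 0,"x": 0,"y": 0,"z": 0.002,"gripper": 0.0},{"wx": 0,"wy": 0,"wz": 0,"x": 0,"y": 0,"z": 0.002,"gripper": 0.0},{"wx": 0,"wy": 0,"wz": 0,"x": 0,"y": 0,"z": 0,"gripper": 0.0},{"wx": 0,"wy": 0,"wz": 0,"x": 0,"y": 0,"z": 0,"gripper": 0.0}]'

```text
time: 8.28
position: [0.5891, 0.1105, 0.0821]
tcp_rot: [-0.0, -0.132, 0.991, -0.0]
ft_force: [-0.4, -0.2, -1.2]
width: 0.0112
finger_force: 59.1
```

carry_out --series '[{"wx": 0,"wy": 0,"wz": 0,"x": 0,"y": 0,"z": 0.0015,"gripper": 0.0},{"wx": 0,"wy": 0,"wz": 0,"x": 0,"y": 0,"z": 0.0015,"gripper": 0.0},{"wx": 0,"wy": 0,"wz": 0,"x": 0,"y": 0,"z": 0,"gripper": 0.0},{"wx": 0,"wy": 0,"wz": 0,"x": 0,"y": 0,"z": 0,"gripper": 0.0}]'

```text
time: 8.62
position: [0.5894, 0.1106, 0.0794]
tcp_rot: [0.0, -0.132, 0.991, 0.0]
ft_force: [-0.9, 0.5, 2.7]
width: 0.0117
finger_force: 59.5
```

Home contact came where expected. Now I will press.

carry_out --series '[{"wx": 0,"wy": 0,"wz": 0,"x": 0,"y": 0,"z": 0.0015,"gripper": 0.0},{"wx": 0,"wy": 0,"wz": 0,"x": 0,"y": 0,"z": 0.0015,"gripper": 0.0},{"wx": 0,"wy": 0,"wz": 0,"x": 0,"y": 0,"z": 0.001,"gripper": 0.0},{"wx": 0,"wy": 0,"wz": 0,"x": 0,"y": 0,"z": 0,"gripper": 0.0},{"wx": 0,"wy": 0,"wz": 0,"x": 0,"y": 0,"z": 0,"gripper": 0.0}]'

```text
time: 9.03
position: [0.5895, 0.1105, 0.0754]
tcp_rot: [0.0, -0.132, 0.991, -0.0]
ft_force: [-0.1, -0.1, 5.7]
width: 0.0115
finger_force: 59.9
```

carry_out --series '[{"wx": 0,"wy": 0,"wz": 0,"x": 0,"y": 0,"z": 0.001,"gripper": 0.0},{"wx": 0,"wy": 0,"wz": 0,"x": 0,"y": 0,"z": 0.001,"gripper": 0.0},{"wx": 0,"wy": 0,"wz": 0,"x": 0,"y": 0,"z": 0,"gripper": 0.0},{"wx": 0,"wy": 0,"wz": 0,"x": 0,"y": 0,"z": 0,"gripper": 0.0},{"wx": 0,"wy": 0,"wz": 0,"x": 0,"y": 0,"z": 0,"gripper": 0.0}]'

```text
time: 9.45
position: [0.5896, 0.1106, 0.0739]
tcp_rot: [0.0, -0.132, 0.991, -0.0]
ft_force: [-2.6, -0.8, 14.5]
width: 0.0115
finger_force: 61.3
```

carry_out --series '[{"wx": 0,"wy": 0,"wz": 0,"x": 0,"y": 0,"z": 0.0006,"gripper": 0.0},{"wx": 0,"wy": 0,"wz": 0,"x": 0,"y": 0,"z": 0,"gripper": 0.0},{"wx": 0,"wy": 0,"wz": 0,"x": 0,"y": 0,"z": 0,"gripper": 0.0},{"wx": 0,"wy": 0,"wz": 0,"x": 0,"y": 0,"z": 0,"gripper": 0.0},{"wx": 0,"wy": 0,"wz": 0,"x": 0,"y": 0,"z": 0,"gripper": 0.0}]'

```text
time: 9.87
position: [0.5896, 0.1106, 0.0737]
tcp_rot: [0.001, -0.132, 0.991, -0.0]
ft_force: [-5.1, -1.7, 22.4]
width: 0.0116
finger_force: 62.4
```

```bash
python3 - <<'E'
from h import *
c=camera("scene"); w=camera("wrist"); s=state(); print(s["position"],s["ft_force"],s["ft_torque"],s["width"])
u,v=286,290;a=cv2.resize(c["pixels"][v-60:v+60,u-60:u+60,::-1],(400,400),interpolation=cv2.INTER_CUBIC)
b=cv2.resize(w["pixels"][120:420,170:470,::-1],(400,400))
cv2.imwrite("pics/w5.png",np.hstack([a,b]))
E
```

```text
[0.58963683 0.1105673  0.07372299] [-4.02592708e+00 -1.40305682e-02  2.19629905e+01] [-0.15568515  0.87534475 -0.0088613 ] 0.011714815859263226
```

View pics/w5.png

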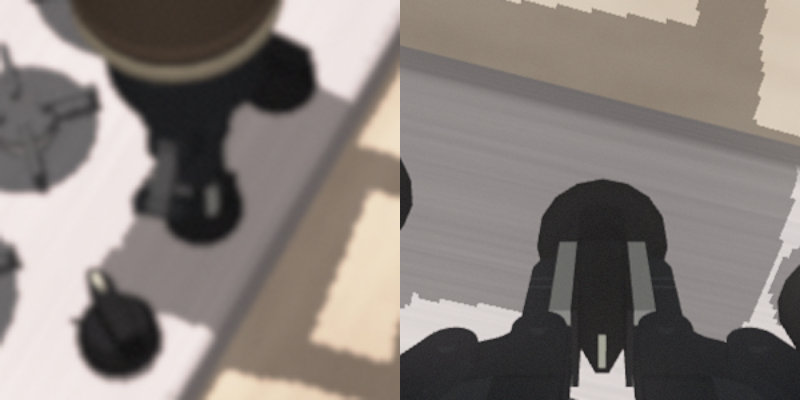

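The knob covers the shaft and collar, and it has not slipped in the grip: the skirt edge is still at row 180, the same as before insertion. The tool force is 22 N against a stop, well above the 8 N spring.

```bash
python3 -c "
from plant import finish_job; print(finish_job())"
```

```text
the job is handed in; nothing more can be done
None
```

The spare knob is on the bare middle shaft with its pointer the same way as the flat, pushed home and held down at the stop with about 22 N, gripper still on it, and the job is handed in at about 10 s (no verdict came back).

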